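# Fetch the dull plane iron from its sloped pocket

## Robot

A 7-joint arm with a two-finger parallel gripper is mounted at the origin on the work surface. World frame = base frame: x ahead of the robot, y to its left, z up, the work surface at z = 0. Lengths are in m, angles in degrees, forces in N, time in s.
With the tool pointing down it reaches from about 0.35 to 0.775 m from the base axis. Payload 3.1 kg.
Tool frame: the origin (TCP) lies on the centre line of the jaws, within the pads' length; the fingertips stand 17 mm ahead of it and the grasp point (between the pads) lies 2 mm behind it (robot.tip_reach is the distance from the TCP to the fingertips, in m); z points along the fingers, y is the direction in which the jaws open and shut (so a half turn about z gives the same grasp; the last joint's range is limited). The gripper opens to 85 mm and grips with 20 to 120 N. Pads are 22 mm wide; open, the fingers measure 114 mm over their backs; the gripper's body (76 mm by 85 mm) begins 54 mm behind the grasp point. The pads swing forward as they close: fully open they stand 13 mm farther back than shut.
Start: joints at [-79.567, 17.813, 0.802, 86.603, -0.252, 75.585, -1.558], TCP at [0.122, 0.536, 0.219] pointing down, gripper open.
Joint ranges: [-154.91, 154.91], [-16.99, 109.72], [-72.82, 74.43], [7.12, 147.25], [-82.49, 262.49], [11.32, 116.49], [-174.64, 174.64]. Speed limits (degrees/s): [159.86, 159.86, 180, 180, 180, 180, 180].

## Interface

Orientations are given as [roll, pitch, yaw] about the fixed x, y, z axes, in that order (R = Rz(yaw) Ry(pitch) Rx(roll)).
In Python, from station import robot, fingers, vision, workorder, recognise gives the robot as it stands. Calls block until the motion is done:
- robot.move_to(position, orientation): joint-space move of the TCP to a pose.
- robot.line_to(position, orientation=None, velocity=0.15, f_stop=None): straight line of the TCP; orientation=None keeps the orientation; velocity is the mean speed in m/s. With f_stop (N) it stops when the force on the tool has changed by that much, and returns True; else False.
- robot.move_j(angles): joint-space move.
- fingers.gripper_to(opening, force=None): opening from 0.0 (shut) to 1.0 (fully open); force is the grip in N (None keeps the last); returns when the fingers have stopped.
- robot.pause(seconds).
- robot.inverse_kinematics(position, orientation): joint angles nearest the present ones, or None.
- vision.grab_frame(name): name is "scene" or "top" or "wrist"; returns the picture (400x640x3 uint8, red, green, blue); there is no depth.
- vision.calibration(name): a dict with "mtx" (3x3 intrinsics, pixels), "k1" (the pictures are not rectified: a ray, as slopes to the right and down, at radius r is drawn at 1 + k1 r^2 times it, then the intrinsics apply), "extrinsics" (4x4, takes a point from world to camera coordinates); the wrist camera has in their place "T_tool_cam" (4x4, takes a point from camera to tool coordinates, whose origin is the TCP and whose axes are the flange's). Camera axes: x right, y up, looking along -z (the intrinsics and any distortion apply to the point x, -y, -z); pixel columns grow to the right and rows downward; lengths in m; the calibration is good to about 2 mm. A picture is of the moment at which its call begins: read the wrist's pose just before it. calibration takes no time and is no camera call.
A pose or a line that the arm cannot do raises robot.PlanningError and nothing moves.
- workorder.close_job(): hands the job in, once; it reports no verdict.
Trained networks look in the newest picture that a camera, given by its name, has taken for a name from the list of things; names that differ only in an ending like _2 or _b are one class to them, and where a whole thing is asked for, a point or a joint stands for the part that bears it (a point fixed in the world has none). Each returns a list of dicts, best first, with "p" (0 to 1); they miss things now and then, are a little off and sometimes report something else, mostly with a low value. They report only what shows in the picture. A call takes as long as a camera call. They do not tell look-alikes from the thing itself.
- recognise(label, camera): "rect" ([centre column, centre row, width, height] in pixels, round what is visible of it).
Readings, each from a call of its own:
- robot.current_time_s(): time.
- robot.current_joint_positions(): joint angles.
- robot.current_dq(): joint speeds.
- robot.current_joint_torque(): joint torques, N m.
- robot.current_tool_pos(): TCP position.
- robot.current_eef_rot(): TCP orientation.
- robot.current_contact_force(): force on the tool from outside, world axes, zero at the start.
- robot.current_torque(): the same for the moment, N m.
- robot.current_finger_gap(): opening from 0.0 (shut) to 1.0 (fully open).
Only numpy, scipy, OpenCV 4.12 (cv2) and the standard library are available. Lean on these libraries where they do the work, as an engineer would, in place of code of your own. Each camera call takes 0.05 s, during which the arm holds its last target.

## Task

The plane iron with the red band is dull: press a fingertip lightly on it and slide it up its sloping pocket until its banded end juts well out over the rack's front lip, then pick it up by that end. Lay it gently, band up, flat and lengthways in the middle of the sharpening stone and let go. Leave the two green-banded irons in their pockets and do not disturb the hand plane or the mallet.

Things in the scene. Friction and masses are not known exactly. Their poses are not given: they have to be found in the camera images.
- rack: Fixed wooden rack, 120 x 180 mm; origin under its centre, on the bench; -x is its front (robot side), y left, z up. Plywood floor 113 x 167 mm rises to the front at 15 deg; 45 mm high above the origin. Three pockets centred at y = -54, 0, +54 mm, 49 mm wide; partitions 5 mm thick, 10 mm above the floor, begin 20 mm behind the lip; 14 mm back wall; the front is open.
- rack_lip (a point): Middle of the rack's front lip, the upper edge of the sloping floor, 62.8 mm in front of and 61.8 mm above the rack's origin; axes as the rack's. Ahead of the lip the bench is clear. The floor is waxed: friction with steel about 0.42, so an iron stays put on the slope; a fingertip grips the iron better. Press with about 5 to 15 N.
- iron_red: Dull plane iron: steel plate 100 (x) x 44 (y) x 4 mm (z, up), 140 g, red band on top near its -x (front) end, dark slot behind. Origin: centre of underside. Starts flat on the slope in any one pocket, front end 8 mm behind the lip, 2.5 mm play each side, 5 mm behind: no room for fingers beside or behind it.
- iron_red_end (a point): Middle of the upper edge of the red iron's front (banded) end: 50 mm in front of and 4 mm above the iron's origin in its own frame.
- iron_green_a: A sharp iron, the same plate with a green band, in another pocket. To be left alone.
- iron_green_b: The other sharp iron with a green band, in the remaining pocket. To be left alone.
- stone: Fixed blue-grey sharpening stone in a wooden holder (230 x 90 mm, 12 mm high). The stone is 200 mm long (x), 70 mm wide (y); its flat top is 37 mm above the bench; wooden stops at its two ends are lower than the top. Origin at the centre of the holder's underside.
- stone_top (a point): Centre of the stone's top face; x along the stone, z up.
- plane: Hand plane standing on its sole, 240 x 60 mm, about 100 mm high, 1.3 kg; origin at the centre of its sole. To be left alone.
- mallet: Wooden mallet lying on the bench, handle along its x (-x end), head 60 x 120 x 50 mm centred 95 mm in front of its origin. To be left alone.
Things that resemble listed ones, but are neither listed nor needed, are in the scene too. Leave any turquoise look-alike of the iron_red alone.

How it is judged (in metres and radians):
On the way:
1. the red-banded iron, still lying on the sloping floor of the rack, juts at least 18 mm out over the front lip (x of iron_red_end in the frame of rack_lip below -0.018 m and contact force between iron_red and rack above 0.1 N and angle between iron_red's own z axis and vertical between 0.2 and 0.32 rad), for 0.1 s.
At the end, for the whole second after the job is handed in: Red iron at rest, band up, flat (3.4 deg) on the stone, its centre within 15 mm of the stone's middle line and 60 mm of its middle lengthways, parallel to it within 11 deg; green irons within 10 mm of their starts, plane and mallet within 20 mm (x of iron_red in the frame of stone_top between -0.06 and 0.06 m and y of iron_red in the frame of stone_top between -0.015 and 0.015 m and z of iron_red in the frame of stone_top between -0.003 and 0.003 m and angle between iron_red's own z axis and vertical below 0.06 rad and angle between the x axis of iron_red and the x axis of stone_top, either way round below 0.2 rad and linear speed of iron_red below 0.02 m/s and distance of each of iron_green_a, iron_green_b from where it was at the start of the episode below 0.01 m and distance of each of plane, mallet from where it was at the start of the episode below 0.02 m); the robot touches nothing.
It fails at once if the red iron is pressed into the rack with more than 40 N (contact force between iron_red and rack above 40 N).
It fails at once if the red iron, out of the fingers, falls onto or near the stone (faster than 0.45 m/s, a drop of about 10 mm) (horizontal distance between iron_red and stone_top below 0.15 m and contact force between the fingers and iron_red below 0.05 N and linear speed of iron_red above 0.45 m/s).
It fails at once if a green-banded iron is moved more than 10 mm (distance of any of iron_green_a, iron_green_b from where it was at the start of the episode above 0.01 m).
It fails at once if the plane or the mallet is moved more than 20 mm (distance of any of plane, mallet from where it was at the start of the episode above 0.02 m).
It also fails if it takes over 54 s, if anything falls off the work surface, if the arm or the gripper's body presses on something with over 40 N, if the wrist force passes 120 N, or if a joint passes its speed limit or range.

## Working session

There is one attempt and no reset: what is moved stays moved. The work goes in short steps, each a Python script; the robot and the scene stay as the last script left them, time stands still between calls to the robot, and variables do not carry over. Pictures are saved under pics/ and viewed, and the job is handed in when it is done.

```bash
mkdir -p pics; ls
python3 - <<'E'
from station import robot, fingers, vision, workorder, recognise
import cv2
print(robot.current_time_s())
for n in ["scene","top","wrist"]:
    im=vision.grab_frame(n); cv2.imwrite(f"pics/a_{n}.png",im[:,:,::-1])
    print(n,vision.calibration(n))
    for l in ["rack","iron_red","iron_green_a","stone","plane","mallet"]:
        print(l,[(r['rect'],r['p']) for r in recognise(l,n)][:4])
print(robot.current_time_s(),robot.tip_reach,robot.current_eef_rot())
E
```

```text
pics
0.0
scene {'mtx': array([[380.35388282,   0.        , 319.30537237],
       [  0.        , 380.35388282, 201.45064554],
       [  0.        ,   0.        ,   1.        ]]), 'k1': -0.01471075795206151, 'extrinsics': array([[ 0.16865315,  0.98564524, -0.00771882, -0.20852923],
       [-0.66422804,  0.11943453,  0.73792717,  0.33097861],
       [ 0.72825629, -0.11932668,  0.67483621, -1.45140531],
       [ 0.        ,  0.        ,  0.        ,  1.        ]])}
rack [([349.1, 192.7, 66.6, 49.3], 0.76), ([213.6, 207.4, 49.0, 62.5], 0.42)]
iron_red [([365.9, 240.2, 44.9, 29.7], 0.82), ([330.6, 191.8, 16.9, 34.7], 0.74), ([297.9, 243.0, 44.9, 18.6], 0.56)]
iron_green_a [([349.4, 187.4, 23.5, 29.0], 0.86), ([369.3, 186.3, 20.4, 27.3], 0.6)]
stone [([212.3, 208.9, 48.0, 63.1], 0.75)]
plane [([187.1, 264.0, 106.1, 56.6], 0.9)]
mallet [([435.4, 184.2, 76.4, 57.9], 0.83)]
top {'mtx': array([[454.63075802,   0.        , 318.65139374],
       [  0.        , 454.63075802, 200.86701218],
       [  0.        ,   0.        ,   1.        ]]), 'k1': 0.03873512715860504, 'extrinsics': array([[-0.0101
[... 763 characters left out ...]
6.9, 73.2, 48.4], 0.21)]
wrist {'mtx': array([[305.22311761,   0.        , 323.63385324],
       [  0.        , 305.22311761, 196.4311366 ],
       [  0.        ,   0.        ,   1.        ]]), 'k1': -0.024833926678758212, 'T_tool_cam': array([[ 1.17653830e-03,  9.63201994e-01,  2.68775992e-01,
         6.73444242e-02],
       [ 9.99999132e-01, -1.29259378e-03,  2.54827918e-04,
         5.56669139e-04],
       [ 5.92868934e-04,  2.68775458e-01, -9.63202679e-01,
        -1.54927012e-01],
       [ 0.00000000e+00,  0.00000000e+00,  0.00000000e+00,
         1.00000000e+00]])}
rack []
iron_red []
iron_green_a []
stone []
plane []
mallet []
1.05 0.017 [1.79996849e+02 1.27461674e-03 1.67183782e+02]
```

View top.

Run:
```python
import cv2
im=cv2.imread('pics/a_top.png'); c=im[130:320,140:500]; cv2.imwrite('pics/b_top.png',cv2.resize(c,None,fx=2.2,fy=2.2,interpolation=2))
im=cv2.imread('pics/a_scene.png'); c=im[140:310,120:490]; cv2.imwrite('pics/b_scene.png',cv2.resize(c,None,fx=2.1,fy=2.1,interpolation=2))
```

```text
(no output)
```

View pics/b_top.png

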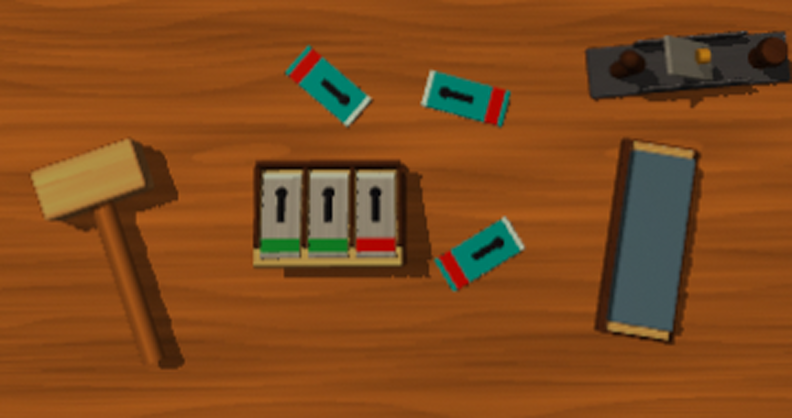

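View pics/b_scene.png

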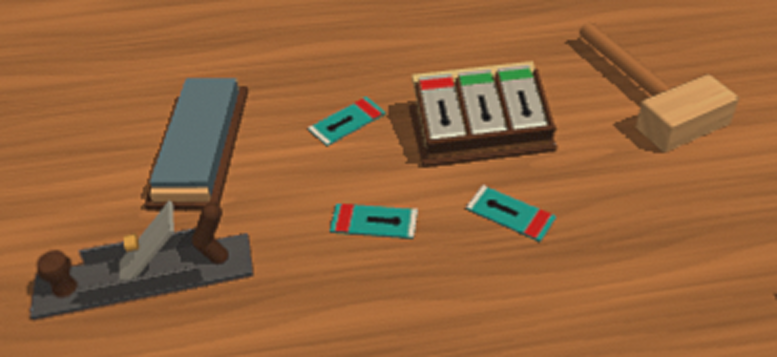

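```bash
cat > h.py <<'E'
import numpy as np, cv2
from scipy.spatial.transform import Rotation as R
from scipy.optimize import least_squares
def und(cal,uv):
    K=cal['mtx']; d=np.array([cal['k1'],0,0,0,0.])
    # drawn radius = r(1+k1 r^2): cv2 model
    return cv2.undistortPoints(np.array(uv,float).reshape(-1,1,2),K,d,criteria=(3,50,1e-10)).reshape(-1,2)
def T_cw(cal,pose=None):  # cam->world
    if 'extrinsics' in cal: return np.linalg.inv(cal['extrinsics'])
    T=np.eye(4); T[:3,:3]=R.from_euler('xyz',pose[1],degrees=True).as_matrix(); T[:3,3]=pose[0]
    return T@cal['T_tool_cam']
def onplane(cal,uv,z,pose=None):
    s=und(cal,uv); T=T_cw(cal,pose)
    d=np.c_[s[:,0],-s[:,1],-np.ones(len(s))]@T[:3,:3].T
    o=T[:3,3]; z=np.broadcast_to(z,len(s))
    return o+d*((z-o[2])/d[:,2])[:,None]
def project(cal,P,pose=None):
    T=np.linalg.inv(T_cw(cal,pose)); c=np.atleast_2d(P)@T[:3,:3].T+T[:3,3]
    x=c[:,0]/-c[:,2]; y=-c[:,1]/-c[:,2]; f=1+cal['k1']*(x*x+y*y)
    return np.c_[x*f,y*f]@cal['mtx'][:2,:2].T+cal['mtx'][:2,2]
E
python3 - <<'E'
from h import *
from station import vision,robot
np.set_printoptions(precision=4,suppress=True)
c=vision.calibration('top')
f=lambda p:np.array(p)/2.2+[140,130]
print('lip',onplane(c,f([(253,265),(402,265)]),.0618))
print('stone',onplane(c,f([(634,147),(697,154),(607,325),(668,333)]),.037))
print('plane',onplane(c,f([(588,97),(790,80)]),.0),'mallet',onplane(c,f([(32,180),(130,140),(145,190),(50,220)]),.05))
for p in ([.5,0,.3],[.5,.05,.35],[.5,-.2,.3]):
  for y in (0,180): print(p,y,robot.inverse_kinematics(p,[180,0,y]))
E
```

```text
Traceback (most recent call last):
  File "h.py", line 13, in onplane
    s=und(cal,uv); T=T_cw(cal,pose)
  File "h.py", line 7, in und
    return cv2.undistortPoints(np.array(uv,float).reshape(-1,1,2),K,d,criteria=(3,50,1e-10)).reshape(-1,2)
           ~~~~~~~~~~~~~~~~~~~^^^^^^^^^^^^^^^^^^^^^^^^^^^^^^^^^^^^^^^^^^^^^^^^^^^^^^^^^^^^^^
cv2.error: OpenCV(4.12.0) :-1: error: (-5:Bad argument) in function 'undistortPoints'
> Overload resolution failed:
>  - undistortPoints() got an unexpected keyword argument 'criteria'
>  - undistortPoints() got an unexpected keyword argument 'criteria'
```

```bash
sed -i 's/,criteria=(3,50,1e-10)//' h.py
python3 - <<'E'
from h import *
from station import vision,robot
np.set_printoptions(precision=4,suppress=True)
c=vision.calibration('top')
f=lambda p:np.array(p)/2.2+[140,130]
print('lip',onplane(c,f([(253,265),(402,265)]),.0618))
print('stone',onplane(c,f([(634,147),(697,154),(607,325),(668,333)]),.037))
print('plane',onplane(c,f([(588,97),(790,80)]),.0),'mallet',onplane(c,f([(32,180),(130,140),(145,190),(50,220)]),.05))
for p in ([.5,0.2,.3],[.5,.1,.35],[.5,-.2,.3]):
  for y in (0,180): print(p,y,robot.inverse_kinematics(p,[180,0,y]))
E
```

```text
lip [[0.4772 0.2864 0.0618]
 [0.4754 0.1191 0.0618]]
stone [[ 0.6087 -0.1528  0.037 ]
 [ 0.5998 -0.2256  0.037 ]
 [ 0.4043 -0.1153  0.037 ]
 [ 0.3947 -0.1847  0.037 ]]
plane [[ 0.6731 -0.1087  0.    ]
 [ 0.6914 -0.3521  0.    ]] mallet [[0.576  0.5379 0.05  ]
 [0.6207 0.4283 0.05  ]
 [0.5633 0.4106 0.05  ]
 [0.5304 0.5168 0.05  ]]
[0.5, 0.2, 0.3] 0 [ -53.0395   16.9048   39.6158   80.3658  -10.7052   86.5191 -104.0037]
[0.5, 0.2, 0.3] 180 [-41.5564  15.2857  23.6635  79.941   -6.0887  86.0279  71.7811]
[0.5, 0.1, 0.35] 0 [-48.0833  13.2188  44.908   78.2264  -9.2977  92.2977 -94.3205]
[0.5, 0.1, 0.35] 180 [-41.3415  12.1694  35.701   78.0061  -7.0707  92.0451  83.4911]
[0.5, -0.2, 0.3] 0 [ -0.4501  15.5237  27.0386  80.0368  -7.0045  86.096  -63.7849]
[0.5, -0.2, 0.3] 180 [ -1.8611  15.6825  28.964   80.0902  -7.5387  86.1424 116.7015]
```

```bash
cat >> h.py <<'E'
def shot(name,cam='wrist'):
    from station import robot,vision
    import pickle
    pose=(np.array(robot.current_tool_pos()),np.array(robot.current_eef_rot()))
    im=vision.grab_frame(cam); cv2.imwrite(f'pics/{name}.png',im[:,:,::-1]); pickle.dump(pose,open(f'pics/{name}.pkl','wb')); return im,pose
E
python3 - <<'E'
from h import *
from station import vision,robot
robot.move_to([.46,-.17,.22],[180,0,180]); print(robot.current_time_s())
shot('w_stone')
robot.move_to([.45,.16,.2],[180,0,180])
shot('w_rack');print(robot.current_time_s(),robot.current_tool_pos(),robot.current_eef_rot(),robot.current_contact_force())
E
```

```text
3.8083
5.1583 [0.4508055  0.15797275 0.20031264] [-1.79972213e+02  5.09778611e-02  1.79796031e+02] [0.64917021 0.46762579 0.15786619]
```

View pics/w_stone.png

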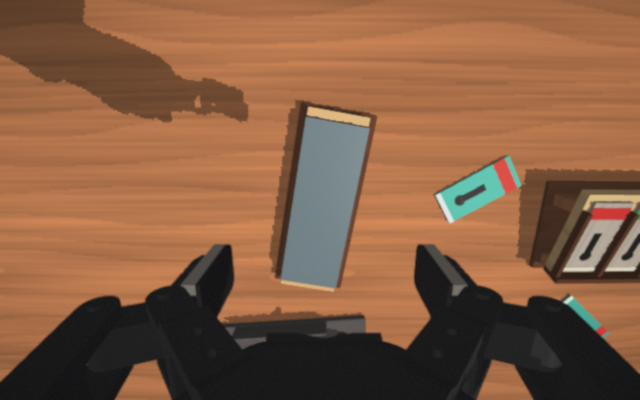

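View pics/w_rack.png

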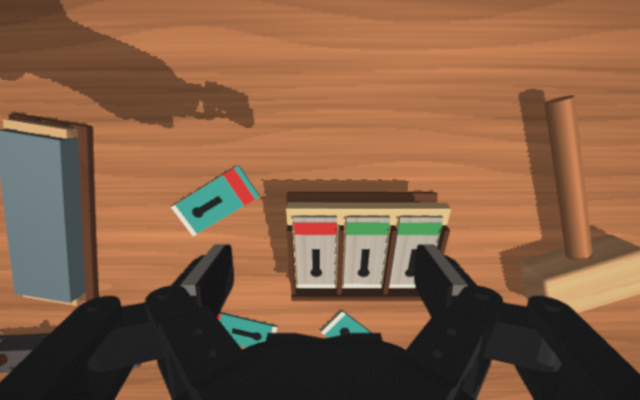

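Run:
```python
from h import *
from station import vision
import pickle
np.set_printoptions(precision=4,suppress=True)
cal=vision.calibration('wrist')
def quad(im,m,n=4):
    cs,_=cv2.findContours(m.astype(np.uint8),cv2.RETR_EXTERNAL,cv2.CHAIN_APPROX_NONE)
    return [c for c in cs if cv2.contourArea(c)>25]
im=cv2.imread('pics/w_stone.png');pose=pickle.load(open('pics/w_stone.pkl','rb'))
b,g,r=[im[:,:,i].astype(int) for i in range(3)]
print(im[200,325])
m=(b>r+5)&(b>80)&(g>r)&(g<b+15); m[:, :270]=0;m[:,385:]=0
for c in quad(im,m):
    rc=cv2.minAreaRect(c);print(cv2.contourArea(c),rc)
    P=onplane(cal,cv2.boxPoints(rc),.037,pose);print(P,P.mean(0),[np.linalg.norm(P[i]-P[i-1]) for i in range(4)])
c=vision.calibration('top');im=cv2.imread('pics/a_top.png')
b,g,r=[im[:,:,i].astype(int) for i in range(3)]
m=(b>r+5)&(b>60)&(g>r)&(g<b+15); m[:, :400]=0; m[:190]=0
for k in quad(im,m):
    rc=cv2.minAreaRect(k);print('top',cv2.contourArea(k),rc)
    P=onplane(c,cv2.boxPoints(rc),.037);print(P,P.mean(0),[np.linalg.norm(P[i]-P[i-1]) for i in range(4)])
im=cv2.imread('pics/w_rack.png')
cv2.imwrite('pics/c_rack.png',cv2.resize(im[180:310,270:465],None,fx=4,fy=4,interpolation=2))
```

```text
[139 135 119]
9556.5 ((324.37432861328125, 202.29595947265625), (63.94466018676758, 163.91668701171875), 8.972625732421875)
[[ 0.5933 -0.2224  0.037 ]
 [ 0.3983 -0.1881  0.037 ]
 [ 0.4085 -0.1199  0.037 ]
 [ 0.6071 -0.1435  0.037 ]] [ 0.5018 -0.1685  0.037 ] [np.float64(0.08011160580835429), np.float64(0.19800468904484472), np.float64(0.06894419973390792), np.float64(0.20000959976528865)]
top 2081.0 ((436.1983337402344, 239.02670288085938), (28.22616958618164, 78.2175521850586), 7.666804790496826)
[[ 0.4088 -0.1182  0.037 ]
 [ 0.6046 -0.1507  0.037 ]
 [ 0.5943 -0.2218  0.037 ]
 [ 0.3989 -0.1882  0.037 ]] [ 0.5017 -0.1697  0.037 ] [np.float64(0.07070320110335972), np.float64(0.19848698960532507), np.float64(0.07179266557279525), np.float64(0.19827814417778236)]
```

View pics/c_rack.png

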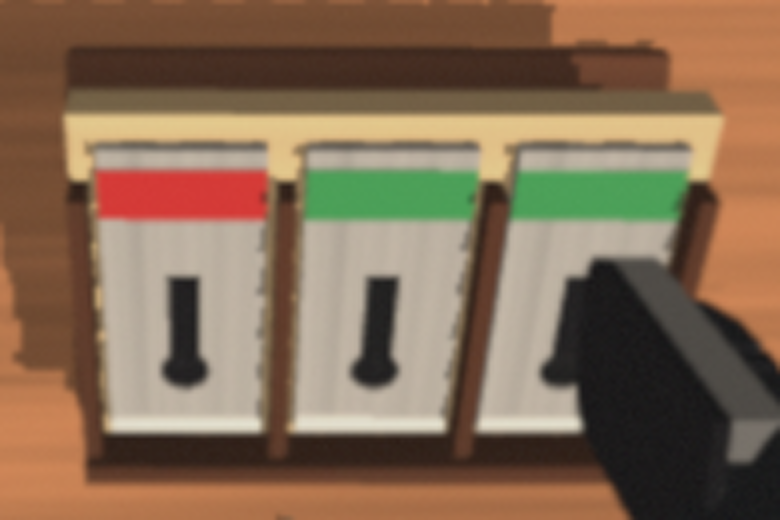

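Run:
```python
from h import *
from station import vision
import pickle
np.set_printoptions(precision=4,suppress=True)
cal=vision.calibration('wrist');pose=pickle.load(open('pics/w_rack.pkl','rb'))
f=lambda p:np.array(p)/4.+[270,180]-0.375
L=onplane(cal,f([(65,113),(721,114)]),.0618,pose);print(L,np.linalg.norm(L[0]-L[1]),L.mean(0))
# fit rack pose to: lip ends(±83.5), iron corners in pocket -54
s,c=np.sin(np.radians(15)),np.cos(np.radians(15))
def pt(d,y,h): # d behind lip along slope, h above floor
    return [-.0628+d*c+h*s,y,.0618-d*s+h*c]
pts=np.array([pt(0,-.0835,0),pt(0,.0835,0),pt(.008,-.076,.004),pt(.008,-.032,.004),pt(.108,-.076,.004),pt(.108,-.032,.004),pt(.008,-.022,.004),pt(.008,.022,.004),pt(.108,-.022,.004),pt(.108,.022,.004)])
uv=f([(65,113),(721,114),(92,145),(268,145),(105,432),(265,432),(303,145),(480,145),(290,432),(446,432)])
def W(x): 
    return pts@R.from_euler('z',x[2]).as_matrix().T+[x[0],x[1],x[3]]
r=least_squares(lambda x:(project(cal,W(x),pose)-uv).ravel(),[.54,.2,0,0]);print(r.x,np.degrees(r.x[2]));print(r.fun.reshape(-1,2))
r=least_squares(lambda x:(project(cal,W([*x,0]),pose)-uv).ravel(),[.54,.2,0]);print(r.x,np.degrees(r.x[2]));print(r.fun.reshape(-1,2))
c2=vision.calibration('top')
uv2=np.array([(253,250),(402,250)])/2.2+[140,130]
print(project(c2,W([*r.x,0]))[:6])
```

```text
[[0.4773 0.1203 0.0618]
 [0.4778 0.2863 0.0618]] 0.16592958281499073 [0.4775 0.2033 0.0618]
[ 0.5395  0.2029 -0.0017  0.0018] -0.09509526636262343
[[-1.028  -0.1881]
 [ 1.0932 -0.3812]
 [-0.241   0.6739]
 [-0.4424  0.7066]
 [ 1.026  -0.6864]
 [-1.4939 -0.6376]
 [ 0.7634  0.7111]
 [ 0.264   0.7184]
 [ 0.7754 -0.6361]
 [-0.7731 -0.6712]]
[ 0.5402  0.2031 -0.0016] -0.09402383581192
[[-0.6438 -0.0208]
 [ 0.438  -0.2176]
 [ 0.0954  0.7852]
 [-0.3807  0.8168]
 [ 1.2913 -0.969 ]
 [-1.4298 -0.9214]
 [ 0.7626  0.8212]
 [-0.011   0.8276]
 [ 0.7937 -0.92  ]
 [-0.9557 -0.9552]]
[[322.4895 249.681 ]
 [254.8934 250.317 ]
 [319.4412 246.1596]
 [301.6508 246.3179]
 [318.9668 207.938 ]
 [301.7045 208.0702]]
```

```bash
cat >> h.py <<'E'
s15,c15=np.sin(np.radians(15)),np.cos(np.radians(15))
n=np.array([s15,0,c15]); up=np.array([-c15,0,s15])  # slope normal, up-slope (front)
LIP=np.array([.4774,.2031-.054,.0618])
def slope(d,y,h): return LIP-d*up+h*n+[0,y,0]
E
python3 - <<'E'
from h import *
from station import vision,robot,fingers
np.set_printoptions(precision=4,suppress=True)
O=[180,-15,180]
fingers.gripper_to(0.0,force=40)
robot.move_to(slope(.075,0,.004+.017+.05),O)
print(robot.current_time_s(),robot.current_tool_pos(),robot.current_eef_rot())
robot.line_to(slope(.075,0,.004+.017+.012),velocity=.08)
f0=np.array(robot.current_contact_force());print(f0)
print(robot.line_to(slope(.075,0,.004+.017-.008),velocity=.02,f_stop=5))
p=np.array(robot.current_tool_pos());print(robot.current_time_s(),p,'tip h',(p-LIP)@n-.017,'d',-(p-LIP)@up,np.array(robot.current_contact_force())-f0)
im,_=shot('press')
E
```

```text
6.6 [0.568  0.1487 0.1106] [-179.9229  -15.0663  179.9429]
[-0.5459  0.6274 -1.1305]
False
8.375 [0.5534 0.1491 0.0551] tip h -0.003821193210329178 d 0.07510168605943497 [ 0.7471 -0.5905  2.198 ]
```

View pics/press.png

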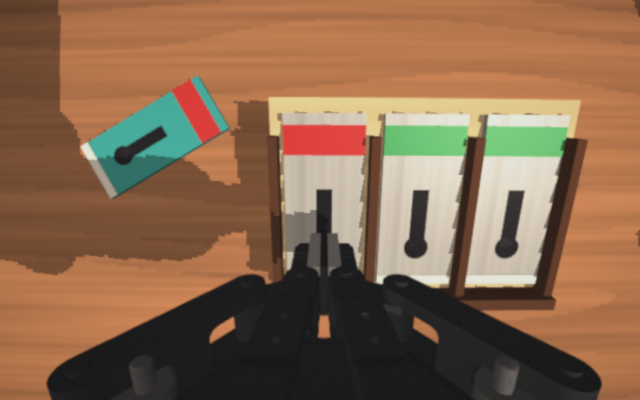

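Run:
```python
from h import *
from station import vision,robot,fingers
np.set_printoptions(precision=4,suppress=True)
p=np.array(robot.current_tool_pos()); f0=np.array(robot.current_contact_force());print(f0)
print(robot.line_to(p-n*.008,velocity=.015,f_stop=6))
p=np.array(robot.current_tool_pos());f=np.array(robot.current_contact_force());print(robot.current_time_s(),p,'tip h',(p-LIP)@n-.017,f,'N',f@n)
robot.pause(.2);f=np.array(robot.current_contact_force());print(f,'N',f@n,robot.current_tool_pos())
```

```text
[-0.1569  0.2745  0.1579]
False
9.0917 [0.5513 0.149  0.0473] tip h -0.011860690150944953 [ 0.1605  0.0508 -0.317 ] N -0.2646910615592992
[-0.549  -0.9761  1.0124] N 0.8358079834927749 [0.5514 0.1491 0.0475]
```

Run:
```python
from h import *
from station import vision,robot,fingers,recognise
np.set_printoptions(precision=4,suppress=True)
print(robot.current_finger_gap(),robot.current_joint_positions())
im,_=shot('press2')
im2,_=shot('scene2','scene');a=cv2.resize(im2[130:280,260:460],None,fx=4,fy=4,interpolation=2)
cv2.imwrite('pics/scene2c.png',a[:,:,::-1])
```

```text
0.00020317629603992256 [-42.7844  48.037   49.7609  81.0703 -34.6964  82.9461 100.7584]
```

View pics/press2.png

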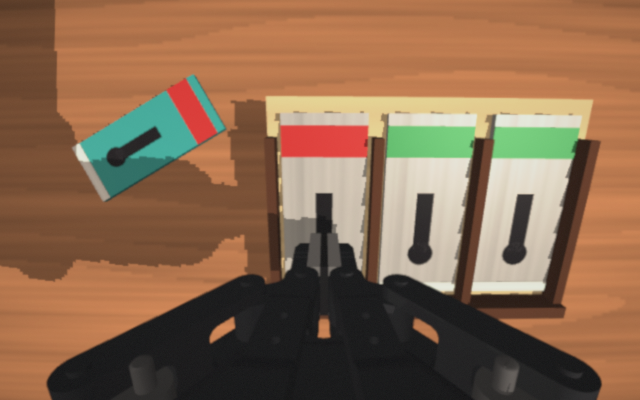

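View pics/scene2c.png

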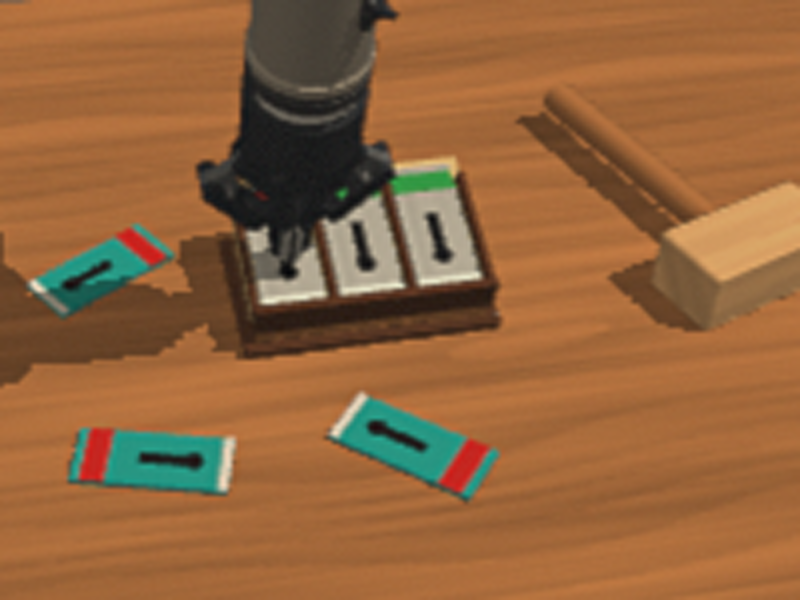

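```bash
python3 - <<'E'
from h import *
from station import vision,robot
import pickle
np.set_printoptions(precision=4,suppress=True)
cal=vision.calibration('wrist');pose=pickle.load(open('pics/press2.pkl','rb'));print(pose)
Rt=R.from_euler('xyz',pose[1],degrees=True).as_matrix()
for z in (-.02,0,.017,.03): 
  for x in (-.011,.011): print(z,x,project(cal,pose[0]+Rt@[x,0,z],pose))
# iron corners expected
print(project(cal,[slope(d,y,h) for d,y,h in [(0,-.0295,0),(0,.1375,0),(.008,-.022,.004),(.008,.022,.004),(.008,.032,.004),(.008,.076,.004),(.108,.032,.004),(.108,.076,.004)]],pose))
for c,nm in (('scene','scene'),):
  cc=vision.calibration(c)
  print((project(cc,[slope(.075,0,.004),pose[0]+Rt@[0,0,.017],pose[0],slope(.108,-.022,.004),slope(.108,.022,.004)])-[260,130])*4)
E
python3 - <<'E'
import cv2
im=cv2.imread('pics/press2.png');cv2.imwrite('pics/p2c.png',cv2.resize(im[90:330,240:440],None,fx=3,fy=2.5,interpolation=2)[:600])
E
```

```text
(array([0.5514, 0.1491, 0.0475]), array([ 179.9984,  -14.9846, -179.9979]))
-0.02 -0.011 [[322.9376 275.1125]]
-0.02 0.011 [[322.954  233.9145]]
0 -0.011 [[323.0466 256.6565]]
0 0.011 [[323.0653 219.5686]]
0.017 -0.011 [[323.1217 243.9416]]
0.017 0.011 [[323.1413 209.7721]]
0.03 -0.011 [[323.1709 235.6209]]
0.03 0.011 [[323.1908 203.3985]]
[[264.3776  95.0402]
 [592.402   97.3328]
 [278.7594 111.5217]
 [367.6456 111.6141]
 [387.8135 111.6853]
 [475.8887 112.2189]
 [377.9155 289.5447]
 [452.834  289.2999]]
[[282.6827 260.8462]
 [281.2984 273.6818]
 [282.8086 260.0009]
 [259.2761 305.3984]
 [323.7212 297.474 ]]
```

View pics/p2c.png

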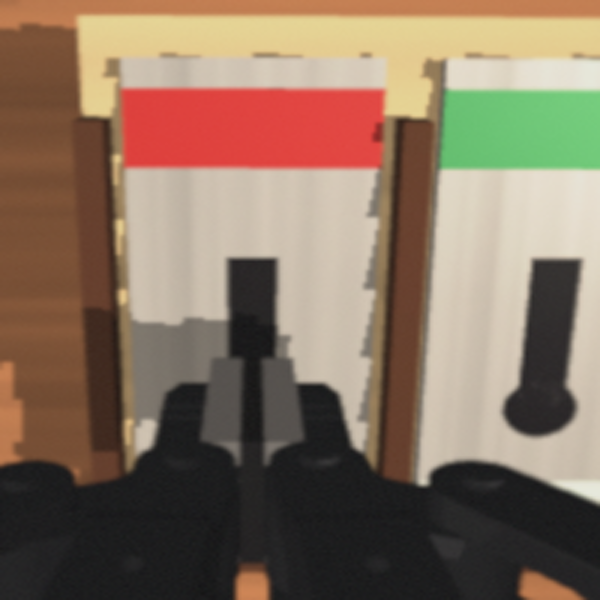

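Run:
```python
from h import *
from station import vision,robot,fingers
np.set_printoptions(precision=4,suppress=True)
p=np.array(robot.current_tool_pos()); f0=np.array(robot.current_contact_force());print(f0)
print(robot.line_to(p-n*.025,velocity=.02,f_stop=6))
p=np.array(robot.current_tool_pos());f=np.array(robot.current_contact_force());print(robot.current_time_s(),p,'tip h',(p-LIP)@n-.017,f,'N',f@n)
robot.pause(.2);f=np.array(robot.current_contact_force());print(f,'N',f@n,robot.current_tool_pos())
shot('press3')
im2,_=shot('scene3','scene');a=cv2.resize(im2[130:280,260:460],None,fx=4,fy=4,interpolation=2)
cv2.imwrite('pics/scene3c.png',a[:,:,::-1])
```

```text
[-0.2489 -0.142  -0.1858]
True
10.1417 [0.5478 0.149  0.0343] tip h -0.025332846865859043 [-0.1961 -0.7072  3.8103] N 3.629749706016833
[0.6712 0.307  5.4428] N 5.431073253520744 [0.5478 0.1491 0.0343]
```

View pics/press3.png

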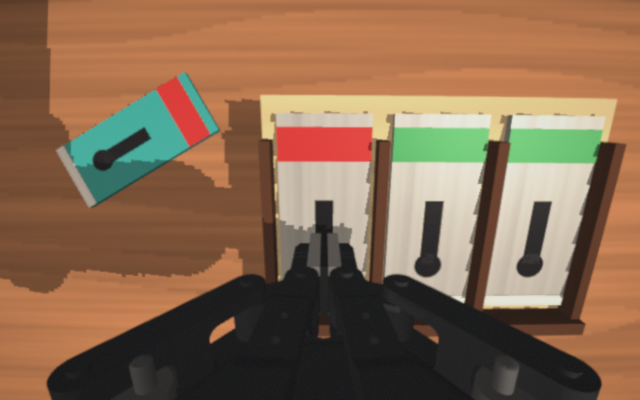

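View pics/scene3c.png

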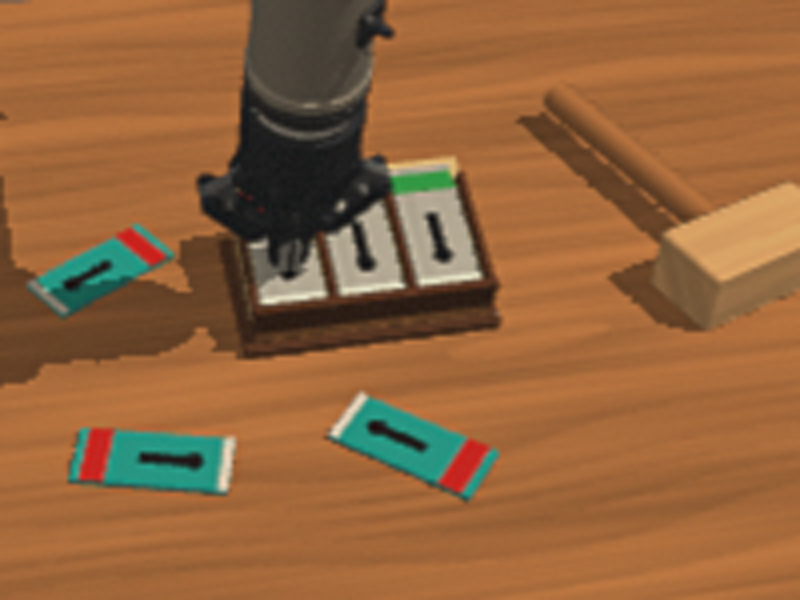

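Run:
```python
from h import *
from station import vision,robot,fingers
np.set_printoptions(precision=4,suppress=True)
p=np.array(robot.current_tool_pos())
def F():
    return np.mean([robot.current_contact_force() for _ in range(4)],0)
print('gap',robot.current_finger_gap())
tgt=p.copy()
for i in range(8):
    f=F(); N=f@n; print('N',round(N,2),'t',round(f@up,2),round(f[1],2),np.array(robot.current_tool_pos())-tgt)
    if N>8: break
    tgt=tgt-n*.0004; robot.line_to(tgt,velocity=.02)
# first slide 8 mm
robot.line_to(tgt+up*.008,velocity=.03)
f=F();print('slid N',f@n,f@up,f[1],robot.current_tool_pos(),robot.current_time_s())
shot('slide1')
```

```text
gap 0.0018072001772278955
N 5.45 t 0.67 0.03 [0. 0. 0.]
N 4.73 t 0.34 0.3 [0.0001 0.     0.0004]
N 6.79 t 1.28 1.13 [ 0.0002 -0.      0.0007]
N 8.87 t 2.31 -0.46 [ 0.0003 -0.      0.0011]
slid N 6.860165453175456 -1.514548070555642 -0.09752741058018544 [0.5411 0.1489 0.0361] 11.6083
```

View pics/slide1.png

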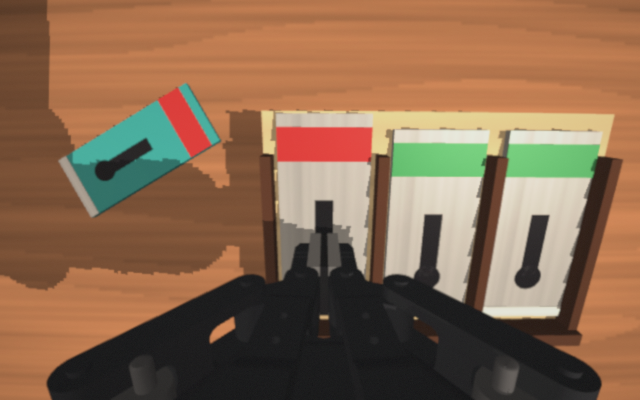

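Run:
```python
from h import *
from station import vision,robot,fingers
np.set_printoptions(precision=4,suppress=True)
def F():
    return np.mean([robot.current_contact_force() for _ in range(4)],0)
p=np.array(robot.current_tool_pos())-n*.0011
for i in range(5):
    p=p+up*.0068-n*.0001; robot.line_to(p,velocity=.03)
    N=F()@n; f=F(); print(round(N,2),round(f@up,2),np.array(robot.current_tool_pos())-p)
    if N<6: p=p-n*.0004
    if N>11: p=p+n*.0004
    if N>25: break
shot('slide2');print(robot.current_tool_pos(),robot.current_time_s())
```

```text
6.68 -0.96 [ 0.0013 -0.0002  0.0008]
7.52 -1.45 [ 0.0014 -0.0002  0.001 ]
8.41 -2.02 [ 0.0016 -0.0002  0.001 ]
7.0 -1.75 [ 0.0017 -0.0002  0.0011]
8.67 -2.04 [ 0.0018 -0.0002  0.0011]
[0.5097 0.1487 0.0445] 13.55
```

View pics/slide2.png

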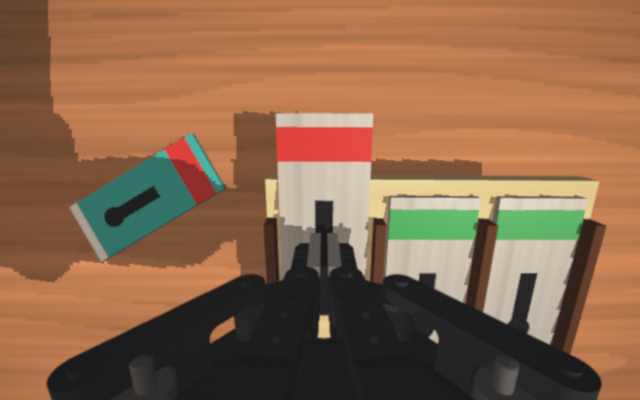

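Run:
```python
from h import *
from station import vision,robot,fingers
np.set_printoptions(precision=4,suppress=True)
p=np.array(robot.current_tool_pos())
robot.line_to(p+n*.05,velocity=.15)
O=[180,0,180]
robot.move_to([.385,.149,.045],O)
fingers.gripper_to(.52,force=50)
print('gap',robot.current_finger_gap(),robot.current_time_s())
f0=np.array(robot.current_contact_force())
shot('cal1')
q=np.array(robot.current_tool_pos());print(q,f0)
print(robot.line_to([.385,.149,-.03],velocity=.05,f_stop=5))
q=np.array(robot.current_tool_pos());f=np.array(robot.current_contact_force());print(q,f,robot.current_time_s())
robot.line_to([.385,.149,.12],velocity=.2)
shot('cal2');print(robot.current_time_s())
```

```text
gap 0.5167378985548432 15.2083
[0.3854 0.1488 0.045 ] [-0.1717 -0.2715 -0.1493]
True
[ 0.3847  0.1488 -0.0145] [-1.355  -0.9418 10.2499] 16.3583
17.2333
```

View pics/cal2.png

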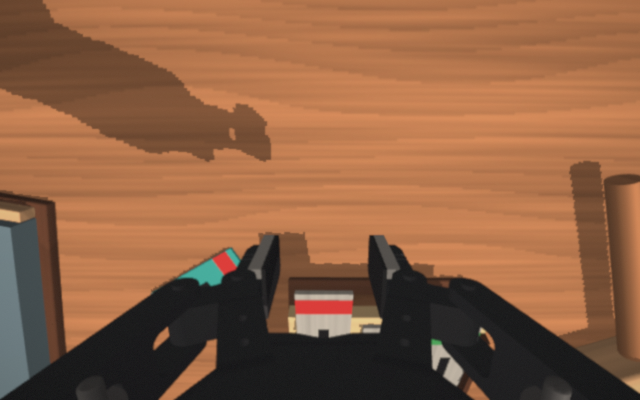

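Run:
```python
from h import *
from station import vision,robot,fingers
import pickle
np.set_printoptions(precision=4,suppress=True)
cal=vision.calibration('wrist');pose=pickle.load(open('pics/cal2.pkl','rb'))
print(project(cal,[slope(d,y,.004) for d in(-.0315,-.0235) for y in (-.022,.022)],pose))
O=[180,-15,180]
print(robot.inverse_kinematics(slope(-.017,0,-.016),O))
fingers.gripper_to(.75,force=50)
robot.move_to(slope(-.017,0,.045),O)
shot('pre');print(robot.current_time_s())
cc=cv2.imread('pics/cal2.png');cv2.imwrite('pics/cal2c.png',cv2.resize(cc[260:350,270:380],None,fx=6,fy=6,interpolation=2))
```

```text
[[293.7641 293.6527]
 [352.5241 293.808 ]
 [294.2803 300.9742]
 [351.9934 301.1281]]
[-52.9603  40.0814  54.3586  97.526  -32.9538  76.4748 101.8594]
18.2417
```

View pics/pre.png

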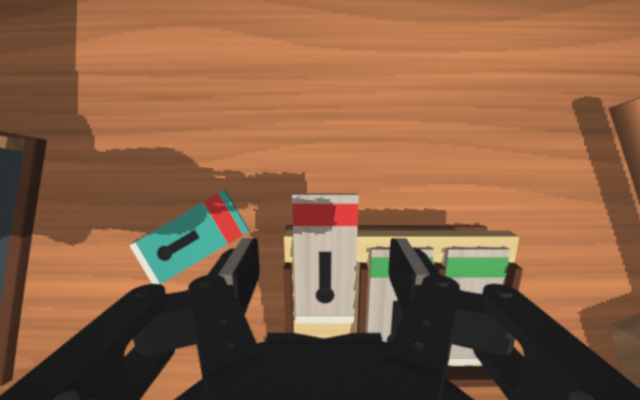

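View pics/cal2c.png

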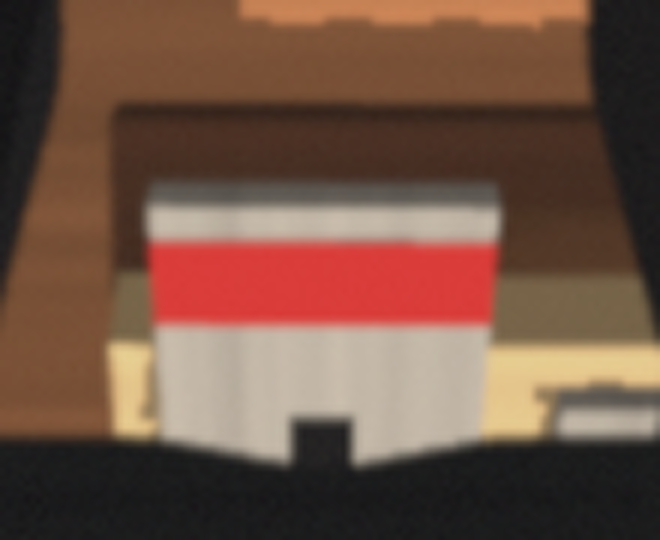

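Run:
```python
from h import *
from station import vision,robot,fingers
np.set_printoptions(precision=4,suppress=True)
print(robot.line_to(slope(-.017,0,-.016),velocity=.06,f_stop=8))
p=np.array(robot.current_tool_pos());print('h',(p-LIP)@n,'d',-(p-LIP)@up,p[1]-LIP[1],robot.current_contact_force())
fingers.gripper_to(.3,force=50)
print('gap',robot.current_finger_gap(),robot.current_contact_force(),robot.current_time_s())
shot('grip')
```

```text
False
h -0.015552540260336365 d -0.016574252091946247 -8.076523905481414e-05 [-0.0955  0.5632  0.1273]
gap 0.48830007683550997 [-0.6591  0.4573  3.8673] 19.725
```

View pics/grip.png

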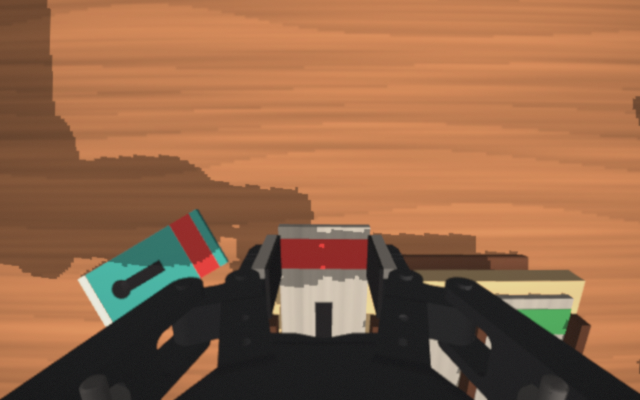

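Run:
```python
from h import *
from station import vision,robot,fingers
np.set_printoptions(precision=4,suppress=True)
p=np.array(robot.current_tool_pos())
robot.line_to(p+n*.03,velocity=.06)
robot.line_to(p+n*.03+[-.02,0,.06],velocity=.12)
robot.pause(.1)
print('gap',robot.current_finger_gap(),robot.current_contact_force(),robot.current_torque(),robot.current_time_s())
shot('lift'); im,_=shot('liftscene','scene');a=cv2.resize(im[110:260,260:460],None,fx=4,fy=4,interpolation=2);cv2.imwrite('pics/liftsc.png',a[:,:,::-1])
```

```text
gap 0.48946581226149805 [-0.1614  0.0873 -2.0406] [-0.0147 -0.2674  0.0194] 21.2083
```

View pics/lift.png

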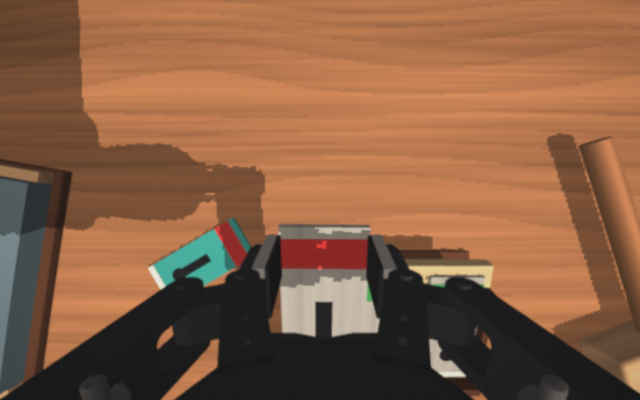

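View pics/liftsc.png

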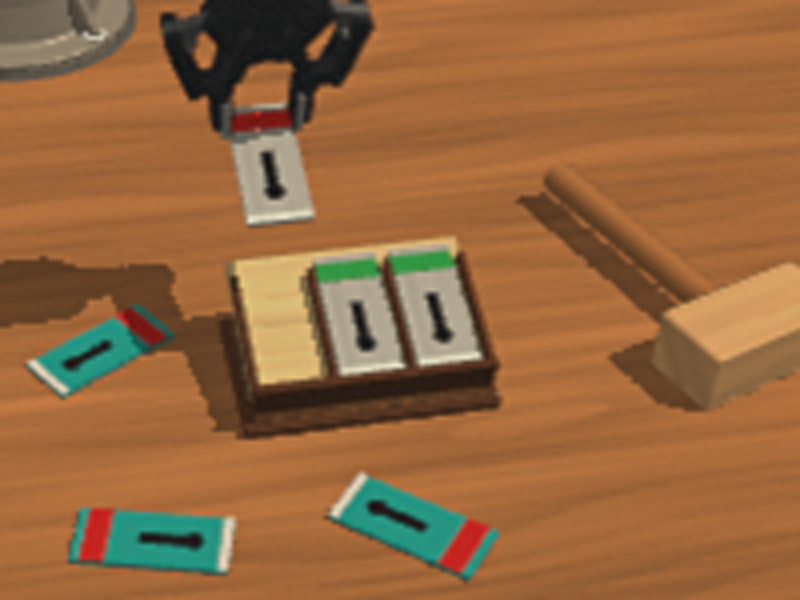

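Run:
```python
from h import *
from station import vision,robot,fingers
np.set_printoptions(precision=4,suppress=True)
yaw=-9.6; u=np.array([np.cos(np.radians(yaw)),np.sin(np.radians(yaw)),0])
C=np.array([.5017,-.1692,0]); T=C-.035*u; O=[180,0,180+yaw]
robot.move_to(T+[0,0,.10],O)
robot.line_to(T+[0,0,.045],velocity=.08)
robot.pause(.1)
print('gap',robot.current_finger_gap(),robot.current_tool_pos(),robot.current_eef_rot(),robot.current_time_s())
shot('ov'); im,_=shot('ovscene','scene');a=cv2.resize(im[140:290,120:320],None,fx=4,fy=4,interpolation=2);cv2.imwrite('pics/ovsc.png',a[:,:,::-1])
```

```text
gap 0.49398847702126075 [ 0.4677 -0.1637  0.0456] [-179.9876    0.0758  170.3934] 23.45
```

View pics/ov.png

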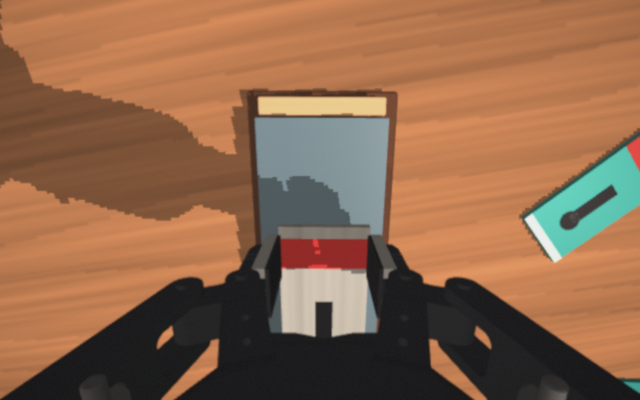

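View pics/ovsc.png

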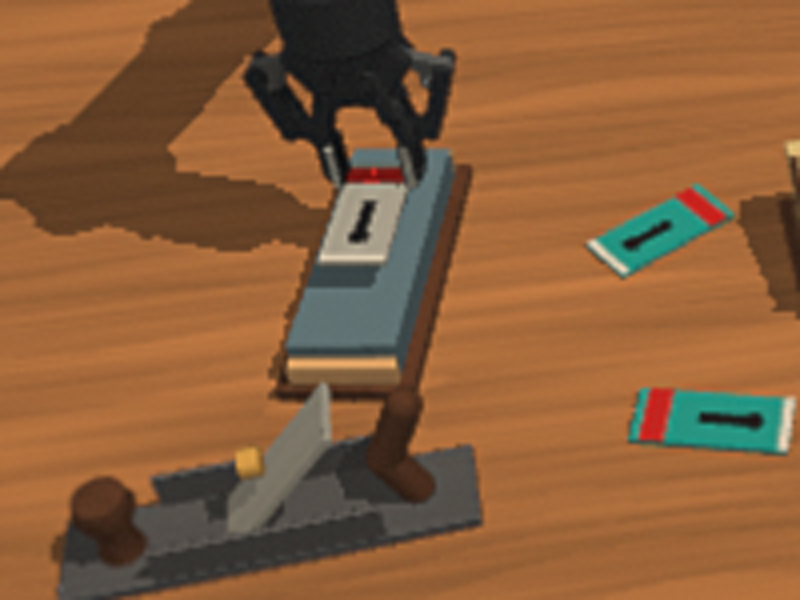

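Run:
```python
from h import *
from station import vision,robot,fingers
np.set_printoptions(precision=4,suppress=True)
p=np.array(robot.current_tool_pos()); f0=np.array(robot.current_contact_force());print(f0)
print(robot.line_to([p[0],p[1],.019],velocity=.02,f_stop=4))
print(robot.current_tool_pos(),robot.current_contact_force(),robot.current_time_s())
shot('down')
fingers.gripper_to(.56)
print('gap',robot.current_finger_gap(),robot.current_contact_force())
shot('open'); im,_=shot('opscene','scene');a=cv2.resize(im[140:290,120:320],None,fx=4,fy=4,interpolation=2);cv2.imwrite('pics/opsc.png',a[:,:,::-1])
```

```text
[ 0.0812 -0.3004 -0.8216]
True
[ 0.4675 -0.1635  0.023 ] [0.1449 0.0308 5.004 ] 24.5583
gap 0.5587656167604548 [ 0.3868 -0.2225  0.7172]
```

View pics/open.png

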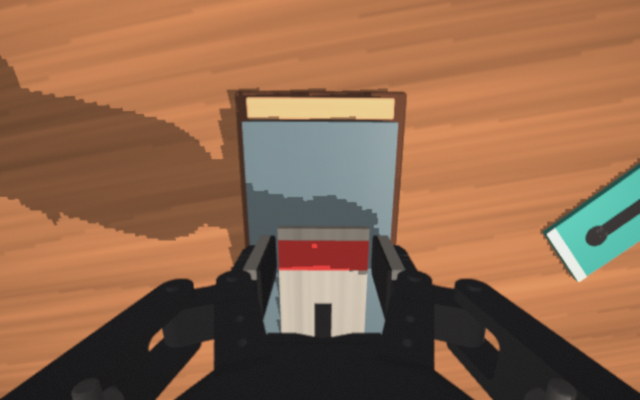

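View pics/opsc.png

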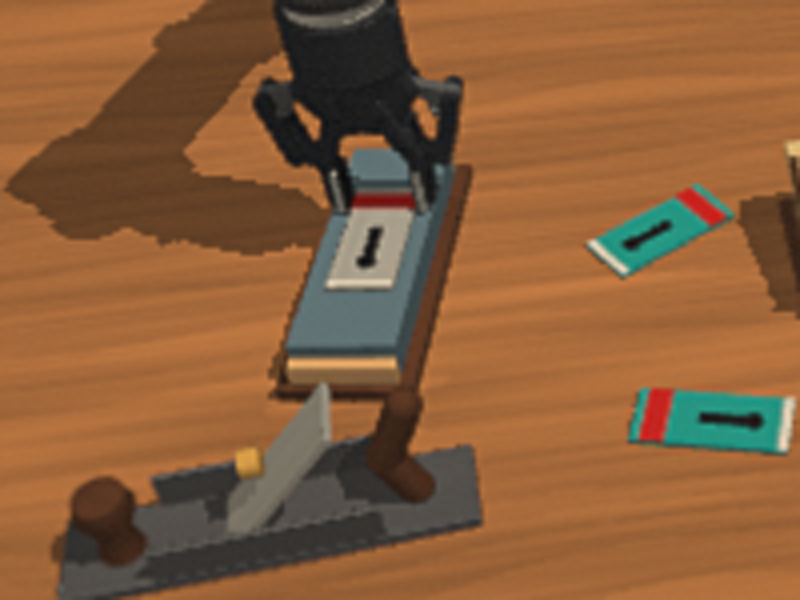

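Released and lying on the stone. I'll open a bit wider, retreat straight up and check it.

Run:
```python
from h import *
from station import vision,robot,fingers
np.set_printoptions(precision=4,suppress=True)
p=np.array(robot.current_tool_pos())
robot.line_to(p+[0,0,.004],velocity=.03)
fingers.gripper_to(.65)
robot.line_to(p+[0,0,.17],velocity=.12)
u=np.array([np.cos(np.radians(-9.6)),np.sin(np.radians(-9.6)),0])
robot.line_to(p+[0,0,.17]-.03*u,velocity=.15)
im,pose=shot('fin'); shot('fin_top','top');print(robot.current_time_s())
cal=vision.calibration('wrist')
C=np.array([.5017,-.1692,.041]);v=np.array([-u[1],u[0],0])
b,g,r=[x.astype(int) for x in cv2.split(im[:,:,::-1].copy())]
m=((r>140)&(g<90)&(b<90)).astype(np.uint8)
cs,_=cv2.findContours(m,0,1)
for c in cs:
    if cv2.contourArea(c)>40:
        P=onplane(cal,cv2.boxPoints(cv2.minAreaRect(c)),.041,pose)-C; print(np.c_[P@u,P@v])
```

```text
27.4583
[[0.1262 0.3699]
 [0.1027 0.3843]
 [0.1108 0.3939]
 [0.1346 0.3796]]
[[-0.0414 -0.0211]
 [-0.0414  0.0218]
 [-0.0282  0.0221]
 [-0.0281 -0.0213]]
[[-0.0885  0.1774]
 [-0.0953  0.1866]
 [-0.0656  0.2118]
 [-0.0585  0.2024]]
```

View pics/fin.png

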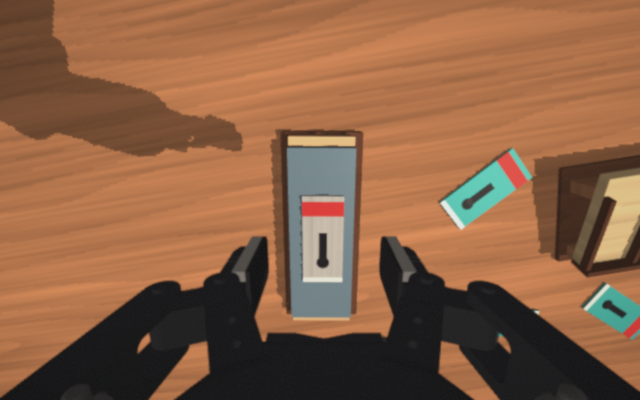

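View pics/fin_top.png

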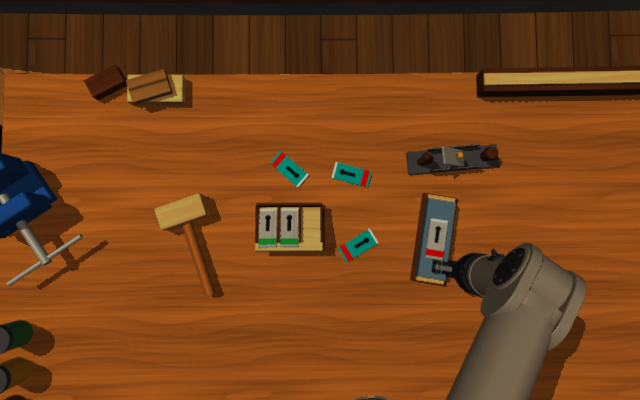

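Run:
```python
from station import workorder,robot
workorder.close_job(); print(robot.current_time_s())
```

```text
the job is handed in; nothing more can be done
the job is handed in; nothing more can be done
```

I slid the red-banded iron up its pocket, picked it up by the banded end and laid it flat on the stone, then handed the job in. The robot's clock read about 27.5 s of the 54 s at the last check.

- **Slide:** I pressed on the iron with about 5–9 N. The banded end ended up about 30 mm past the lip.
- **Pick up:** I gripped that end across its width, tilted the tool to match the slope, and lifted it clear.
- **Placing:** I lowered it until it touched the stone with about 5 N and let go with roughly 1–2 mm left to drop.
- **Last wrist picture:** The iron lies band up, about 0.4 mm off the stone's middle line. It is parallel within about 1 degree and roughly centred lengthways. I did not measure how flat it lies; it looks flat in the picture, with no sign of tilt.
- **Last top picture:** Both green irons are in their pockets, and the plane, mallet and turquoise look-alikes appear unmoved. I judged this by eye and did not measure it.

**Disagreement:** The fingertips did not touch where the stated 17 mm tip reach said they would. By touch they lay about 12 mm behind the TCP when shut and about 14 mm behind at a 44 mm opening. I set the press, grip and placing heights from those touch measurements instead.

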